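Set the slate gauge's fence to the pattern slate and clamp it

TASK

Set the gauge to the pattern slate lying on its board: slide the fence along its slotted holes until it has pushed the slate up against the stop plunger and nips it there with light, steady pressure (a few newtons; the slate chips if squeezed hard, and is not to be touched with the fingers). Let go of the fence without pulling it back, then turn the winged knob clockwise until it clamps the fence tight, leaving fence, slate and plunger snug, and take the hand away.

Things in the scene. Friction and masses are not known exactly. Their poses are not given: they have to be found in the camera images.
- gauge_board: fixed plywood board 350 x 200 x 18 mm that carries fence, slate, stop and knob on its top, 18 mm above its origin (underside, 115 mm from the end behind the fence). +x: the way the fence is slid, toward slate and stop; +y: across, to the side of the winged knob. Clamp bolt at (22, 60) mm; plain guide bolt, hex head 35 mm above the origin, at (-22, -60) mm.
- fence: loose aluminium fence, about 0.6 kg: plate 150 (x) x 160 (y) x 6 mm on the board, two 90 x 12 mm slots along x round the 10 mm bolts (40 mm of travel either way from the board's origin). Origin: centre of its underside; axes as the board's. On its +x edge an upright leg 8 mm thick, 160 wide, 38 high; its outer face (x = 75 mm) meets the slate. Slides with 2 to 6 N of friction.
- fence_lug (a point): handling lug of the fence: an upright flat block 12 mm thick (along x), 40 mm wide (along y), its top 47 mm above the fence's underside, at x = -5 mm, y = 0 of the fence. The point is on its centre line 13 mm below its top. To be pinched along x from above; the plate is free for 55 mm on both sides along x.
- fence_face (a point): point in the middle of the fence leg's outer face, 4 mm above the fence's underside (half the slate's thickness)
- pattern_slate: dark grey slate tile 65 (x) x 118 (y) x 8 mm, about 0.17 kg, lying loose and flat on the board between fence and plunger, up to 7 degrees askew, 3 to 25 mm from the fence, 9 to 45 mm from the plunger. Origin: centre of its underside; x toward the stop. It chips if the fence presses it with more than 20 N, and is not to be touched with the fingers.
- stop: dark steel block 30 (x) x 80 (y) x 30 mm screwed to the board at its x = 200 mm; origin: centre of its underside, axes as the board's. It carries a rigid screw-set plunger with a flat head 90 mm wide, 19 mm high. The head's face stands 25 to 45 mm from the block's origin toward the fence: it differs each time and is not measured, so the slate's resting place must be felt.
- clamp (a joint): turn of the winged knob about its bolt, clockwise from above positive, rad, 0 to 1.40 (end stop). 0: slack, wings along the board's x; starts at 0 to 0.3. It drives a washer down 2 mm a radian: this meets the fence plate at about 0.75 rad, then the turning grows stiffer; tight from about 1.15 rad. Turns with 0.15 to 0.4 N m and stays where it is left.
- clamp_grip (a point): middle of the winged knob's grip, on the bolt axis: a black bar 54 mm long (this point's x), 12 mm thick (its y: pinch there), 26 mm high, 75 mm above the board's underside. It turns with the knob. Everything else on the board is lower than 66 mm above the board's underside.
- washer: steel washer, 24 mm across, 3 mm thick, round the clamp bolt under the knob; origin in the centre of its underside. It presses on the fence plate when the knob is tight.

How it is judged:
By the outcome, as a careful person would: the job done as asked, in the order asked, and still so for the second after the job is handed in, with the robot touching nothing.
It also fails if it takes over 64 s, if anything falls off the work surface, if the arm or the gripper's body presses on something with over 40 N, if the wrist force passes 120 N, or if a joint passes its speed limit or range.

ROBOT

A 6-joint arm with a two-finger parallel gripper is mounted at the origin on a cart in front of the work surface, level with it; the furniture and walls round the work are solid. World frame = base frame: x ahead of the robot, y to its left, z up, the work surface at z = 0. Lengths are in mm, angles in rad, forces in N, time in s.
With the tool pointing down it reaches from about 250 to 800 mm from the base axis. Payload 3.9 kg.
Tool frame: the origin (TCP) lies at the very end of the fingers, on their centre line; the grasp point (between the pads) lies robot.tcp_to_grasp behind it (robot.tcp_to_grasp is the distance from the TCP to the grasp point, in mm); z points along the fingers, y is the line along which they close (so a half turn about z gives the same grasp; the last joint's range is limited). The gripper opens to 85 mm and grips with 20 to 120 N. Pads are 22 mm wide; open, the fingers measure 114 mm over their backs; the gripper's body (76 mm by 85 mm) begins 54 mm behind the grasp point. The pads swing forward as they close: fully open they stand 13 mm farther back than shut.
Start: joints at [-1.113, 0.26, -0.138, 1.173, 0, 1.571], TCP at [232.031, -470.932, 231.304] pointing down, gripper open.
Joint ranges: [-2.78, 2.78], [-0.83, 1.72], [-1.28, 1.37], [-1.9, 2.12], [-1.57, 1.48], [-3.14, 3.14]. Speed limits (rad/s): [2.57, 2.57, 3.14, 3.14, 3.14, 3.14].

INTERFACE

Orientations are given as [roll, pitch, yaw] about the fixed x, y, z axes, in that order (R = Rz(yaw) Ry(pitch) Rx(roll)).
In Python, from bench import robot, vision, order gives the robot as it stands.
- The arm moves only by the tool apply_moves, never from a script. Its argument "steps" is a list of rows, each a list of 3 entries, a list of its own where there are three numbers: the opening, from 0 (shut) to 1 (fully open), then the shift along the world's x, y, z normalised to -1 to 1, where 1 is 25 mm, then the turn about the world's z normalised to -1 to 1, where 1 is 6 degrees. A call has 1 to 20 rows; each row shifts and turns the commanded pose from where the row before left it; what a row does not reach is not made up. A row lasts 1/10 s, in which the tool goes at most 50 mm and 8.59 degrees, less where a joint would pass 70% of its speed; a pose out of reach is approached as far as the arm can. A call with a number of a shift or a turn outside -1 to 1 is refused whole. A call with a gripper value outside its range is refused whole. The fingers move at their own pace and stop on an object; "force" is the grip in N (left out, the last holds). Time passes only in rows, so rows that do not move let the fingers close. It gives the time, the measured TCP pose, the force, the opening and the grip force at its end, in the units of the state.
- robot.get_state(): the state, without advancing time (a new reading comes with each control period).
- vision.camera(name): name is "scene" or "top" or "wrist"; returns a dict with "image" (400x640x3 uint8, red, green, blue), "z_map" (400x640 float32, mm along the optical axis (not along the pixel's ray), 0 where there is no reading), "fovy" (degrees; the focal length in pixels is half the picture's height over the tangent of half this angle, whatever the lens; pixels are square), "cx", "cy" (the principal point, pixels), "dist" ([k1, k2, p1, p2, k3] as OpenCV has them; the pictures are not rectified), "world_to_cam" (4x4, takes a point from world to camera coordinates). Camera axes: x right, y up, looking along -z (the intrinsics and any distortion apply to the point x, -y, -z); pixel columns grow to the right and rows downward; lengths in mm; the calibration is good to about 2 mm. A picture is of the moment at which its call begins.
- order.sign_off(): hands the job in; it is judged then, once.
The state is a dict: "clock": time; "joints": joint angles; "joint_velocities": joint speeds; "joint_efforts": joint torques, N m; "tcp_pos": TCP position; "orientation": TCP orientation; "wrist_force": force on the tool from outside, world axes, zero at the start; "torque": the same for the moment, N m; "grip_width": finger opening in mm; "finger_force": force on a finger pad.
Only numpy, scipy, OpenCV 4.12 (cv2) and the standard library are available. Lean on these libraries where they do the work, as an engineer would, in place of code of your own. Each camera call takes 0.05 s, during which the arm holds its last target. There are 200 camera calls.

## Working session

There is one attempt and no reset: what is moved stays moved. The work goes in short steps, Python scripts to look and compute and a tool call to move; the robot and the scene stay as the last step left them, time stands still between calls to the robot, and variables do not carry over. Pictures are saved under pics/ and viewed, at most 10 in all, crops included, and the job is handed in when it is done.

Besides the shell and the picture viewer there is one more tool, called after "Request:" as name([rows], argument=value, ...), one row to a line, values as JSON. apply_moves: Moves the arm, as the interface text tells. Scaled input: -1 to 1 covers 25 mm each way for a shift and 6 degrees each way for a turn. Its arguments: {"type":"object","properties":{"steps":{"type":"array","items":{"type":"array"}},"force":{"type":"number"}},"required":["steps"]}

```bash
mkdir -p pics; ls; cat > h.py <<'E'
import numpy as np, cv2
from bench import robot, vision, order
def K(c):
    h,w=c['image'].shape[:2]; f=h/2/np.tan(np.radians(c['fovy'])/2)
    return np.array([[f,0,c['cx']],[0,f,c['cy']],[0,0,1.]])
def cloud(c):
    "world xyz for every pixel"
    h,w=c['z_map'].shape; u,v=np.meshgrid(np.arange(w),np.arange(h))
    p=np.stack([u,v],-1).reshape(-1,1,2).astype(float)
    n=cv2.undistortPoints(p,K(c),np.array(c['dist'],float)).reshape(h,w,2)
    z=c['z_map'].astype(float)
    P=np.stack([n[...,0]*z,-n[...,1]*z,-z,np.ones_like(z)],-1)
    W=P@np.linalg.inv(c['world_to_cam']).T
    W=W[...,:3]; W[z<=0]=np.nan
    return W
def save(n,im): cv2.imwrite(f'pics/{n}.png',im[...,::-1])
E
python3 - <<'E'
from h import *
import pickle
for n in('top','scene'):
    c=vision.camera(n); save(n+'1',c['image']); pickle.dump(c,open(n+'1.pkl','wb'))
    print(n,c['fovy'],c['dist'],np.linalg.inv(c['world_to_cam'])[:3,3])
s=robot.get_state(); print(s, robot.tcp_to_grasp)
E
```

```text
pics
top 55.58514071165514 [-0.04743876  0.          0.          0.          0.        ] [451.72222303  10.22651199 926.64448156]
scene 46.69418194984885 [0.00628232 0.         0.         0.         0.        ] [160.74383782 448.88843374 693.1566862 ]
{'clock': 0.1, 'joints': array([-1.11299282e+00,  2.60621441e-01, -1.39247775e-01,  1.17268913e+00,
        4.01319852e-05,  1.57076715e+00]), 'joint_velocities': array([-0.00082973, -0.00013434,  0.00159503,  0.00052542, -0.00086115,
        0.00153134]), 'joint_efforts': array([ 5.78815639e-05, -4.06508589e+01,  2.54527205e+01,  1.01325614e-02,
        6.29903980e-05, -6.76359107e-06]), 'tcp_pos': array([ 231.78027081, -470.3843588 ,  230.54357872]), 'orientation': array([-3.13983064e+00, -4.01833348e-05,  4.57832618e-01]), 'wrist_force': array([ 0.26096034, -0.68264352, -0.26511713]), 'torque': array([0.05003207, 0.01545615, 0.04023339]), 'finger_force': 0.0, 'grip_width': 85.3736597554577} 18.700000000000003
```

View pics/top1.png

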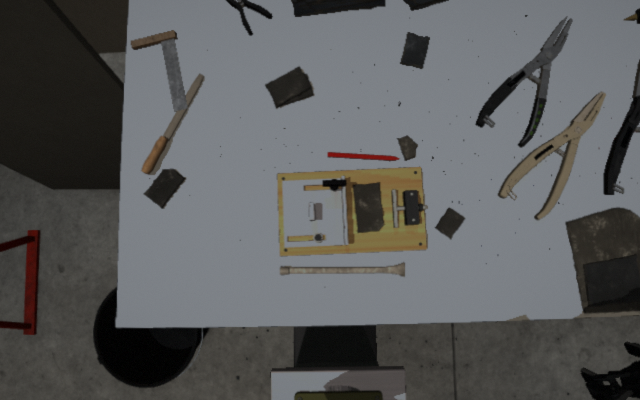

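View pics/scene1.png

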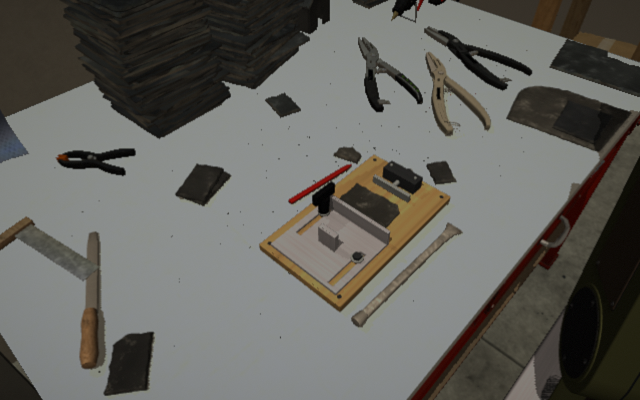

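The top view shows the board at about (277..427, 168..255). The lug is near (317, 211), the knob near (335, 184), the slate near (369, 207) and the stop near (410, 207). Board +x points right in the image.

```bash
python3 - <<'E'
from h import *
import pickle
c=pickle.load(open('top1.pkl','rb')); W=cloud(c)
for uv in [(277,172),(427,255),(317,211),(335,184),(369,207),(412,207),(350,212),(300,230)]: print(uv,W[uv[1],uv[0]].round(1))
sub=W[160:262,270:435]; im=c['image'][160:262,270:435].astype(int)
z=sub[...,2]
# board: z > 9
m=(z>10)&(z<120)
P=sub[m][:,:2]; r=cv2.minAreaRect(P.astype(np.float32)); print('board',r, cv2.boxPoints(r).round(1))
big=cv2.resize(c['image'][160:262,270:435],None,fx=4.8,fy=4.8,interpolation=cv2.INTER_CUBIC); save('topcrop',np.clip(big.astype(int)*2,0,255).astype(np.uint8))
for lo,hi in [(16,21),(22,30),(30,52),(52,62),(62,72),(72,110)]:
    q=sub[(z>lo)&(z<=hi)]; print(lo,hi,len(q), np.median(q,0).round(1) if len(q) else '')
E
```

```text
(277, 172) [ 6.284e+02  1.372e+02 -6.000e-01]
(427, 255) [ 415.6 -223.2    2.9]
(317, 211) [526.5  38.8  26.6]
(335, 184) [580.6  -4.6  89.8]
(369, 207) [532.6 -84.5  31.4]
(412, 207) [ 528.2 -181.4   52.9]
(350, 212) [522.6 -39.8  21.4]
(300, 230) [482.3  80.2  25.1]
board ((525.8950805664062, -42.17236328125), (200.48056030273438, 348.7081604003906), 1.1524882316589355) [[ 422.2  130.1]
 [ 429.2 -218.5]
 [ 629.6 -214.5]
 [ 622.6  134.2]]
16 21 4158 [515.5 -99.   19.6]
22 30 5185 [523.   16.6  26.2]
30 52 1056 [ 526.3 -154.5   40.2]
52 62 263 [520.1 -24.8  57.8]
62 72 116 [530.2  49.1  67.6]
72 110 153 [ 5.829e+02 -2.000e-01  8.990e+01]
```

View pics/topcrop.png

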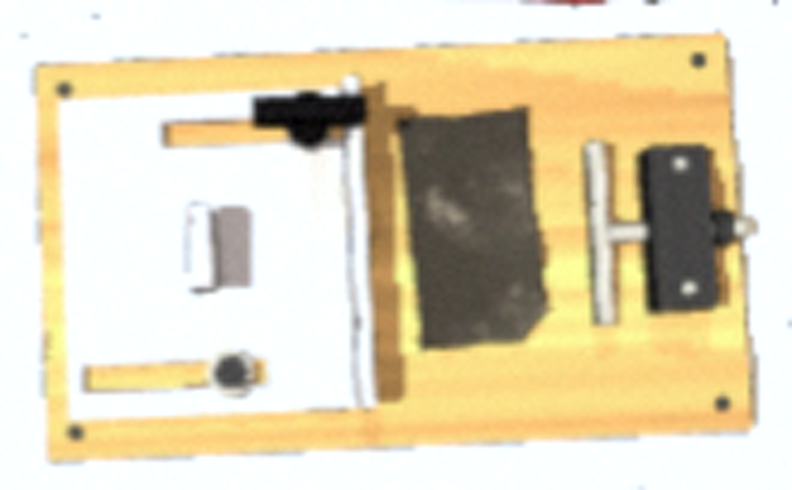

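```bash
cat >> h.py <<'E'
def ray(c,uv,z):
    "world xy of pixels uv on plane z"
    n=cv2.undistortPoints(np.array(uv,float).reshape(-1,1,2),K(c),np.array(c['dist'],float)).reshape(-1,2)
    M=np.linalg.inv(c['world_to_cam']); d=np.c_[n[:,0],-n[:,1],-np.ones(len(n))]@M[:3,:3].T; o=M[:3,3]
    return (o+d*((z-o[2])/d[:,2])[:,None])[:,:2]
E
python3 - <<'E'
from h import *
import pickle
c=pickle.load(open('top1.pkl','rb'))
g=lambda L,z: ray(c,[(270+(x+.5)/4.8-.5,160+(y+.5)/4.8-.5) for x,y in L],z+1)
s=g([(65,90),(698,60),(76,432),(722,403)],18); print('screws',s.round(1))
a=[np.degrees(np.arctan2(*(s[j]-s[i])[::-1])) for i,j in((0,1),(2,3),(2,0),(3,1))]; print(a, s.mean(0))
co=g([(37,65),(725,35),(50,461),(754,428)],18);print('corners',co.round(1),co.mean(0))
print([np.degrees(np.arctan2(*(co[j]-co[i])[::-1])) for i,j in((0,1),(2,3),(2,0),(3,1))])
yaw=np.radians(np.mean([a[0],a[1],a[2]-90,a[3]-90])); X=np.array([np.cos(yaw),np.sin(yaw)]);Y=np.array([-X[1],X[0]])
O=co.mean(0)-60*X
print('yaw',np.degrees(yaw),'O',O)
def loc(n,L,z):
    w=g(L,z); print(n,w.round(1).tolist(), np.c_[(w-O)@X,(w-O)@Y].round(1).tolist())
loc('guidebolt',[(232,371)],35)
loc('knob ends',[(254,110),(365,110)],88)
loc('knob edges',[(310,95),(310,122)],88)
loc('lugtop',[(189,204),(208,204),(192,292),(215,290)],65)
loc('legtop',[(343,85),(360,85),(356,407),(374,404)],56)
loc('slate',[(399,120),(526,108),(548,305),(424,348)],26)
loc('plunger',[(587,143),(597,322)],37)
loc('stop',[(640,148),(708,145),(651,310),(718,308)],48)
E
```

```text
screws [[ 608.6  119.6]
 [ 615.7 -200.2]
 [ 436.6  116.2]
 [ 443.6 -203.8]]
[np.float64(-88.72695834928712), np.float64(-88.75347048752266), np.float64(1.1356118173458176), np.float64(1.217530984972118)] [526.14326604 -42.02793662]
corners [[ 621.8  133.8]
 [ 628.2 -214.5]
 [ 422.6  129.4]
 [ 430.9 -219.1]] [525.88920349 -42.60104117]
[np.float64(-88.95546670984157), np.float64(-88.63244135077558), np.float64(1.261352721836744), np.float64(1.3414443416910673)]
yaw -88.78182150862295 O [524.61362607  17.38539814]
guidebolt [[464.9, 37.6]] [[-21.5, -59.3]]
knob ends [[584.8, 23.2], [583.4, -28.4]] [[-4.5, 60.2], [47.0, 57.8]]
knob edges [[591.1, -3.0], [578.4, -2.7]] [[21.8, 66.1], [21.2, 53.4]]
lugtop [[544.0, 55.5], [543.8, 46.4], [502.1, 54.8], [502.8, 43.9]] [[-37.7, 20.2], [-28.6, 19.8], [-37.9, -21.7], [-27.0, -21.3]]
legtop [[600.9, -19.6], [600.7, -27.8], [446.2, -21.5], [447.4, -30.1]] [[38.6, 75.5], [46.8, 75.1], [37.2, -79.2], [45.8, -78.2]]
slate [[587.7, -48.0], [592.2, -111.5], [493.8, -118.5], [474.1, -56.8]] [[66.7, 61.7], [130.3, 64.8], [135.2, -33.7], [73.1, -52.1]]
plunger [[572.3, -139.2], [484.4, -140.4]] [[157.6, 44.4], [156.9, -43.5]]
stop [[567.7, -163.0], [568.4, -196.0], [489.1, -164.7], [489.3, -197.0]] [[181.2, 39.3], [214.3, 39.2], [181.3, -39.3], [213.6, -39.9]]
```

Request:
apply_moves([
  [1, [0.55, 1, 0], -0.208],
  [1, [0.55, 1, 0], -0.208],
  [1, [0.55, 1, 0], -0.208],
  [1, [0.55, 1, 0], -0.208],
  [1, [0.55, 1, 0], -0.208],
  [1, [0.55, 1, 0], -0.208],
  [1, [0.55, 1, 0], -0.208],
  [1, [0.55, 1, 0], -0.208],
  [1, [0.55, 1, 0], -0.208],
  [1, [0.55, 1, 0], -0.208],
  [1, [0.55, 1, 0], -0.208],
  [1, [0.55, 1, 0], -0.208],
  [1, [0.55, 1, 0], -0.208],
  [1, [0.55, 1, 0], -0.208],
  [1, [0.55, 1, 0], -0.208],
  [1, [0.55, 1, 0], -0.208],
  [1, [0.55, 1, 0], -0.208],
  [1, [0.55, 1, 0], -0.208],
  [1, [0.55, 1, 0], -0.208],
  [1, [0.55, 1, 0], -0.208],
], force=30)

```text
clock: 2.1
tcp_pos: [507.4, 21.7, 230.9]
orientation: [-3.133, 0.001, 0.037]
wrist_force: [0.2, 0.2, -0.4]
grip_width: 85.7
finger_force: 0.0
```

Request:
apply_moves([
  [1, [0.33, 0.4, -1], 0],
  [1, [0.33, 0.4, -1], 0],
  [1, [0, 0, -1], 0],
  [1, [0, 0, -1], 0],
  [1, [0, 0, 0], 0],
  [1, [0, 0, 0], 0],
  [1, [0, 0, 0], 0],
])

```text
clock: 2.8
tcp_pos: [525.2, 30.4, 132.6]
orientation: [-3.126, -0.002, 0.049]
wrist_force: [-0.2, -0.6, -0.4]
grip_width: 85.2
finger_force: 0.0
```

```bash
python3 - <<'E'
from h import *
import pickle
c=vision.camera('wrist'); save('w1',c['image']); pickle.dump(c,open('w1.pkl','wb'))
s=robot.get_state(); print(s['tcp_pos'],s['orientation'],s['wrist_force'],s['joints'])
W=cloud(c); z=W[...,2]
for lo,hi in [(62,72),(52,60)]:
    m=(z>lo)&(z<hi)&(abs(W[...,0]-523)<90)&(abs(W[...,1]-20)<70); q=W[m]; print(lo,len(q),np.median(q,0).round(1),np.percentile(q,[2,98],axis=0).round(1).tolist() if len(q) else '')
E
```

```text
[525.45117499  30.43448621 132.81410207] [-3.12566063e+00 -2.67733424e-03  4.91345905e-02] [0.47214613 0.21530575 0.17719609] [ 0.04815622  0.32224812 -0.31862307  0.9272634   0.01593464  3.14061416]
62 891 [533.3  46.6  63.5] [[505.0, -11.0, 62.1], [594.7, 54.8, 68.0]]
52 1613 [530.1 -25.9  54.1] [[450.7, -30.7, 52.4], [602.4, 43.7, 56.1]]
```

View pics/w1.png

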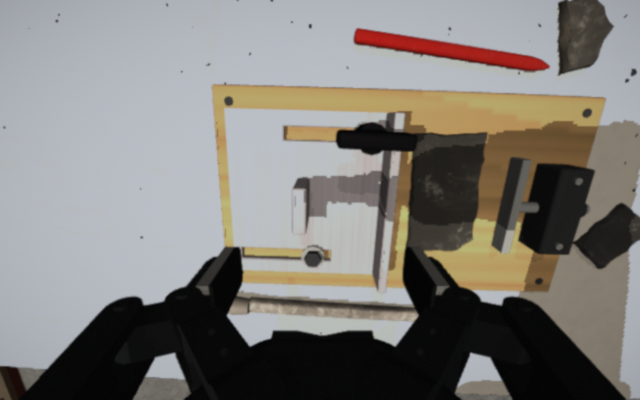

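The wrist view shows the lug at about (300, 206), the knob bar at (377, 141), the leg at x≈390 px and the gap to the slate clear. Joint 6 is at its limit, so I'll use the half-turn grasp.

Request:
apply_moves([
  [1, [0, 0.2, 0], 1],
  [1, [0, 0.2, 0], 1],
  [1, [0, 0.2, 0], 1],
  [1, [0, 0.2, 0], 1],
  [1, [0, 0, 0], 1],
  [1, [0, 0, 0], 1],
  [1, [0, 0, 0], 1],
  [1, [0, 0, 0], 1],
  [1, [0, 0, 0], 1],
  [1, [0, 0, 0], 1],
  [1, [0, 0, 0], 1],
  [1, [0, 0, 0], 1],
  [1, [0, 0, 0], 1],
  [1, [0, 0, 0], 1],
  [1, [0, 0, 0], 1],
  [1, [0, 0, 0], 1],
  [1, [0, 0, 0], 1],
  [1, [0, 0, 0], 1],
  [1, [0, 0, 0], 1],
  [1, [0, 0, 0], 1],
])

```text
clock: 4.85
tcp_pos: [525.3, 50.5, 132.9]
orientation: [-3.128, 0.001, 2.148]
wrist_force: [-0.4, 0.2, 0.1]
grip_width: 85.6
finger_force: 0.0
```

Request:
apply_moves([
  [0.7, [0, 0, 0], 1],
  [0.7, [0, 0, 0], 1],
  [0.7, [0, 0, 0], 1],
  [0.7, [0, 0, 0], 1],
  [0.7, [0, 0, 0], 1],
  [0.7, [0, 0, 0], 1],
  [0.7, [0, 0, 0], 1],
  [0.7, [0, 0, 0], 1],
  [0.7, [0, 0, 0], 1],
  [0.7, [0, 0, 0], 0.7],
  [0.7, [0, 0, 0], 0],
  [0.7, [0, 0, 0], 0],
  [0.7, [0, 0, 0], 0],
])

```text
clock: 6.15
tcp_pos: [524.6, 50.5, 131.9]
orientation: [-3.126, 0.001, -3.125]
wrist_force: [-0.6, -0.5, 0.1]
grip_width: 59.3
finger_force: 0.0
```

```bash
python3 - <<'E'
from h import *
import pickle
c=vision.camera('wrist'); save('w2',c['image']); pickle.dump(c,open('w2.pkl','wb'))
s=robot.get_state(); print(s['tcp_pos'],np.degrees(s['orientation']),s['wrist_force'],s['joints'])
W=cloud(c); z=W[...,2]
for n,lo,hi,bx in [('lug',58,72,(495,555,30,70)),('knob',80,95,(550,620,-45,40))]:
    m=(z>lo)&(z<hi)&(W[...,0]>bx[0])&(W[...,0]<bx[1])&(W[...,1]>bx[2])&(W[...,1]<bx[3]); q=W[m]
    r=cv2.minAreaRect(q[:,:2].astype(np.float32)); print(n,len(q),np.median(q,0).round(1),r)
E
```

```text
[524.56092146  50.41224729 131.7162025 ] [-1.79094738e+02  4.85095543e-02 -1.79031821e+02] [-0.58664435  0.19356576 -0.04674498] [ 0.10542331  0.32642422 -0.315434    0.92949174 -0.01581279  0.08853647]
lug 707 [521.7  49.8  63.2] ((522.921630859375, 49.7730827331543), (39.4851188659668, 11.623612403869629), 1.0346026420593262)
knob 398 [581.7  13.6  86.1] ((583.316650390625, 12.74775505065918), (21.82499122619629, 12.074517250061035), 88.18306732177734)
```

Request:
apply_moves([
  [0.7, [-0.06, -0.02, -0.98], 0],
  [0.7, [0, 0, -0.98], 0],
  [0.7, [0, 0, -0.9], 0],
  [0.7, [0, 0, -0.5], 0],
  [0.7, [0, 0, -0.5], 0],
  [0.7, [0, 0, 0], 0],
  [0.7, [0, 0, 0], 0],
])

```text
clock: 6.9
tcp_pos: [522.7, 49.9, 34.9]
orientation: [-3.126, -0.0, -3.124]
wrist_force: [0.4, 0.2, 0.2]
grip_width: 59.6
finger_force: 0.0
```

Close on the lug with a light grip.

Request:
apply_moves([
  [0.3, [0, 0, 0], 0],
  [0.2, [0, 0, 0], 0],
  [0, [0, 0, 0], 0],
  [0, [0, 0, 0], 0],
  [0, [0, 0, 0], 0],
  [0, [0, 0, 0], 0],
  [0, [0, 0, 0], 0],
], force=25)

```text
clock: 7.6
tcp_pos: [523.3, 50.2, 35.5]
orientation: [-3.127, 0.001, -3.124]
wrist_force: [-0.0, -0.4, 5.0]
grip_width: 11.6
finger_force: 26.5
```

Request:
apply_moves([
  [0, [0, -0.04, 0.02], 0],
  [0, [0.002, -0.08, 0], 0],
  [0, [0.002, -0.08, 0], 0],
  [0, [0.002, -0.08, 0], 0],
  [0, [0.002, -0.08, 0], 0],
  [0, [0.002, -0.08, 0], 0],
  [0, [0.002, -0.08, 0], 0],
  [0, [0.002, -0.08, 0], 0],
])

```text
clock: 8.4
tcp_pos: [523.5, 36.6, 35.5]
orientation: [-3.13, 0.001, -3.123]
wrist_force: [-0.6, 5.6, 2.5]
grip_width: 12.0
finger_force: 24.3
```

Request:
apply_moves([
  [0, [0.002, -0.08, 0], 0],
  [0, [0.002, -0.08, 0], 0],
  [0, [0.002, -0.08, 0], 0],
  [0, [0.002, -0.08, 0], 0],
  [0, [0.002, -0.08, 0], 0],
  [0, [0.002, -0.08, 0], 0],
  [0, [0.002, -0.08, 0], 0],
  [0, [0.002, -0.08, 0], 0],
])

```text
clock: 9.2
tcp_pos: [523.9, 21.1, 35.5]
orientation: [-3.131, 0.001, -3.123]
wrist_force: [-0.3, 8.0, 2.6]
grip_width: 11.4
finger_force: 24.3
```

Request:
apply_moves([
  [0, [0.002, -0.06, 0], 0],
  [0, [0.002, -0.06, 0], 0],
  [0, [0.002, -0.06, 0], 0],
  [0, [0.002, -0.06, 0], 0],
  [0, [0.002, -0.06, 0], 0],
])

```text
clock: 9.7
tcp_pos: [524.0, 13.7, 35.5]
orientation: [-3.131, 0.001, -3.122]
wrist_force: [-1.1, 6.7, 3.3]
grip_width: 11.9
finger_force: 24.3
```

```bash
python3 - <<'E'
from h import *
c=vision.camera('top'); s=robot.get_state(); print(s['clock'],s['tcp_pos'],s['wrist_force'],s['torque'])
big=cv2.resize(c['image'][160:262,270:435],None,fx=4.8,fy=4.8,interpolation=cv2.INTER_CUBIC); save('topcrop2',np.clip(big.astype(int)*2,0,255).astype(np.uint8))
E
```

```text
9.75 [524.04245754  13.39621849  35.48179006] [0.88381226 5.58591526 1.97899389] [ 1.78059112  0.02892154 -0.01088639]
```

View pics/topcrop2.png

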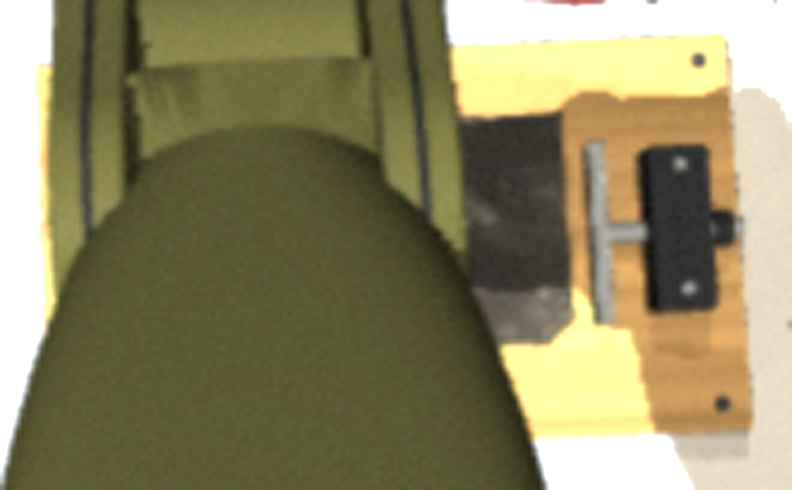

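The slate is now square to the fence, with its front edge at x≈567 px. The plunger face is at x≈592 px, so about 10 mm remains.

Request:
apply_moves([
  [0, [0.001, -0.04, 0], 0],
  [0, [0.001, -0.04, 0], 0],
  [0, [0.001, -0.04, 0], 0],
  [0, [0.001, -0.04, 0], 0],
  [0, [0.001, -0.04, 0], 0],
  [0, [0, -0.02, 0], 0],
])

```text
clock: 10.35
tcp_pos: [524.2, 8.2, 35.5]
orientation: [-3.131, 0.001, -3.123]
wrist_force: [-0.4, 7.5, 2.6]
grip_width: 11.8
finger_force: 24.4
```

Request:
apply_moves([
  [0, [0, -0.02, 0], 0],
  [0, [0, -0.02, 0], 0],
])

```text
clock: 10.55
tcp_pos: [524.1, 7.2, 35.5]
orientation: [-3.131, 0.001, -3.123]
wrist_force: [-0.2, 7.3, 2.7]
grip_width: 11.6
finger_force: 24.4
```

Request:
apply_moves([
  [0, [0, -0.02, 0], 0],
  [0, [0, -0.02, 0], 0],
])

```text
clock: 10.75
tcp_pos: [524.2, 6.2, 35.5]
orientation: [-3.131, 0.001, -3.122]
wrist_force: [-0.2, 8.3, 2.9]
grip_width: 11.3
finger_force: 24.4
```

Request:
apply_moves([
  [0, [0, -0.02, 0], 0],
])

```text
clock: 10.85
tcp_pos: [524.2, 5.7, 35.5]
orientation: [-3.131, 0.001, -3.122]
wrist_force: [1.3, 7.0, 2.9]
grip_width: 11.5
finger_force: 24.4
```

Request:
apply_moves([
  [0, [0, -0.02, 0], 0],
])

```text
clock: 10.95
tcp_pos: [524.2, 5.2, 35.5]
orientation: [-3.131, 0.001, -3.123]
wrist_force: [-0.7, 6.6, 3.6]
grip_width: 11.3
finger_force: 24.4
```

Request:
apply_moves([
  [0, [0, -0.02, 0], 0],
])

```text
clock: 11.05
tcp_pos: [524.2, 4.8, 35.5]
orientation: [-3.131, 0.001, -3.122]
wrist_force: [0.5, 9.5, 2.1]
grip_width: 11.8
finger_force: 24.3
```

Request:
apply_moves([
  [0, [0, -0.01, 0], 0],
])

```text
clock: 11.15
tcp_pos: [524.2, 4.8, 35.5]
orientation: [-3.132, 0.001, -3.122]
wrist_force: [0.2, 8.8, 2.5]
grip_width: 11.8
finger_force: 24.3
```

Request:
apply_moves([
  [0, [0, -0.01, 0], 0],
])

```text
clock: 11.25
tcp_pos: [524.2, 4.8, 35.5]
orientation: [-3.132, 0.001, -3.122]
wrist_force: [0.8, 10.1, 3.5]
grip_width: 11.3
finger_force: 24.3
```

Request:
apply_moves([
  [0, [0, -0.01, 0], 0],
])

```text
clock: 11.35
tcp_pos: [524.2, 4.8, 35.5]
orientation: [-3.133, 0.001, -3.122]
wrist_force: [0.5, 10.1, 3.4]
grip_width: 11.7
finger_force: 24.3
```

Request:
apply_moves([
  [0, [0, 0, 0], 0],
  [0, [0, 0, 0], 0],
])

```text
clock: 11.55
tcp_pos: [524.2, 4.8, 35.5]
orientation: [-3.133, 0.001, -3.122]
wrist_force: [-0.5, 10.1, 2.9]
grip_width: 11.7
finger_force: 24.3
```

```bash
python3 - <<'E'
from h import *
c=vision.camera('top'); s=robot.get_state(); print(s['clock'],s['tcp_pos'],s['wrist_force'],s['torque'])
W=cloud(c); 
big=cv2.resize(c['image'][160:262,350:435],None,fx=5.5,fy=5.5,interpolation=cv2.INTER_CUBIC); save('topcrop3',np.clip(big.astype(int)*2,0,255).astype(np.uint8))
E
```

```text
11.6 [524.18567321   4.81943419  35.47028838] [-0.04468762  9.6004955   2.6851187 ] [ 2.33100886 -0.02299545 -0.0235694 ]
```

View pics/topcrop3.png

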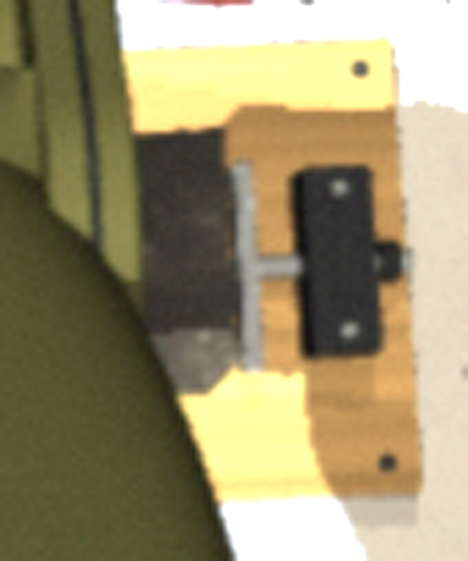

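The slate edge at x≈230–240 px lies along the plunger face (233–243 px), so it is in contact. I'll add a touch more pressure.

Request:
apply_moves([
  [0, [0, -0.01, 0], 0],
  [0, [0, -0.01, 0], 0],
  [0, [0, 0, 0], 0],
])

```text
clock: 11.9
tcp_pos: [524.2, 4.8, 35.5]
orientation: [-3.134, 0.001, -3.122]
wrist_force: [0.1, 11.2, 2.8]
grip_width: 11.1
finger_force: 24.3
```

Request:
apply_moves([
  [0, [0, 0, 0], 0],
  [0, [0, 0, 0], 0],
])

```text
clock: 12.1
tcp_pos: [524.2, 4.8, 35.5]
orientation: [-3.134, 0.001, -3.122]
wrist_force: [0.2, 10.7, 2.7]
grip_width: 11.7
finger_force: 24.3
```

Request:
apply_moves([
  [0.2, [0, 0, 0], 0],
  [0.3, [0, 0, 0], 0],
  [0.5, [0, 0, 0], 0],
  [0.6, [0, 0, 0], 0],
  [0.6, [0, 0, 0], 0],
  [0.6, [0, 0, 0], 0],
])

```text
clock: 12.7
tcp_pos: [523.8, 0.8, 35.2]
orientation: [-3.125, -0.0, -3.124]
wrist_force: [-0.9, -0.6, -0.2]
grip_width: 51.2
finger_force: 0.0
```

Request:
apply_moves([
  [0.6, [0, 0, 0.6], 0],
  [0.6, [0, 0, 1], 0],
  [0.6, [0, 0, 1], 0],
  [0.6, [0, 0, 1], 0],
  [0.6, [0, 0, 1], 0],
  [0.6, [0.163, -0.01, 0], 0.97],
  [0.6, [0.163, -0.01, 0], 0.97],
  [0.6, [0.163, -0.01, 0], 0.97],
  [0.6, [0.163, -0.01, 0], 0.97],
  [0.6, [0.163, -0.01, 0], 0.97],
  [0.6, [0.163, -0.01, 0], 0.97],
  [0.6, [0.163, -0.01, 0], 0.97],
  [0.6, [0.163, -0.01, 0], 0.97],
  [0.6, [0.163, -0.01, 0], 0.97],
  [0.6, [0.163, -0.01, 0], 0.97],
])

```text
clock: 14.2
tcp_pos: [564.6, -1.6, 150.2]
orientation: [-3.126, -0.0, -2.104]
wrist_force: [0.2, -0.5, -0.5]
grip_width: 51.2
finger_force: 0.0
```

Request:
apply_moves([
  [0.6, [0.163, -0.01, 0], 0.97],
  [0.6, [0.163, -0.01, 0], 0.97],
  [0.6, [0.163, -0.01, 0], 0.97],
  [0.6, [0.163, -0.01, 0], 0.97],
  [0.6, [0.163, -0.01, 0], 0.97],
  [0.6, [0, 0, 0], 0],
  [0.6, [0, 0, 0], 0],
  [0.6, [0, 0, 0], 0],
])

```text
clock: 15.0
tcp_pos: [584.7, -2.6, 150.2]
orientation: [-3.126, -0.0, -1.602]
wrist_force: [0.4, 0.5, 0.0]
grip_width: 51.4
finger_force: 0.0
```

```bash
python3 - <<'E'
from h import *
import pickle
c=vision.camera('wrist'); save('w3',c['image']); pickle.dump(c,open('w3.pkl','wb'))
s=robot.get_state(); print(s['clock'],s['tcp_pos'],np.degrees(s['orientation']),s['wrist_force'],s['joints'])
W=cloud(c); z=W[...,2]
for n,lo,hi,bx in [('lug',58,72,(495,555,-20,30)),('knob',80,95,(550,620,-45,40)),('leg',50,60,(440,610,-85,-50))]:
    m=(z>lo)&(z<hi)&(W[...,0]>bx[0])&(W[...,0]<bx[1])&(W[...,1]>bx[2])&(W[...,1]<bx[3]); q=W[m]
    if len(q)>4: print(n,len(q),np.median(q,0).round(1),cv2.minAreaRect(q[:,:2].astype(np.float32)))
E
```

```text
15.05 [584.70625193  -2.60498667 150.25349427] [-1.79108527e+02 -1.35456187e-03 -9.17418117e+01] [ 0.12284457 -0.30569154  0.08192179] [-4.21904498e-03  3.93463309e-01 -1.58009858e-01  1.00376996e+00
 -4.30926428e-04 -1.54461856e+00]
lug 618 [524.8   3.1  62.9] ((524.5914916992188, 4.375217437744141), (38.6036262512207, 12.810495376586914), 1.5904147624969482)
knob 960 [584.   -6.2  86.4] ((584.1210327148438, -4.11650276184082), (12.01060676574707, 52.86299514770508), 0.4959545433521271)
leg 1921 [525.1 -71.9  54. ] ((525.6832885742188, -71.87637329101562), (158.5988006591797, 8.171981811523438), 1.3662751913070679)
```

View pics/w3.png

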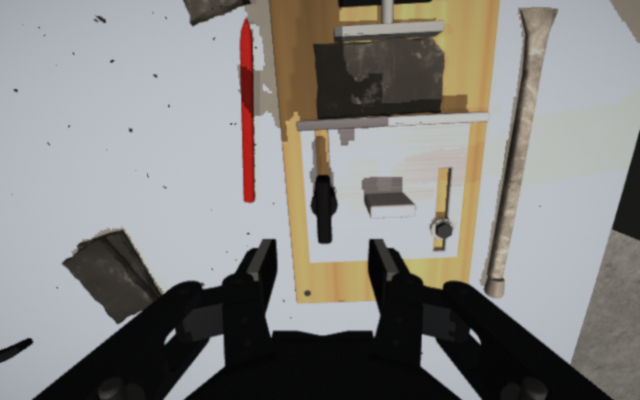

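The slate sits between leg and plunger with no visible gaps, at about (380, 75) px. The lug hasn't moved since I released it. Now down onto the knob.

Request:
apply_moves([
  [0.4, [0, -0.03, -0.6], 0.1],
  [0.4, [0, 0, -0.6], 0.1],
  [0.4, [0, 0, -0.6], 0],
  [0.4, [0, 0, -0.6], 0],
  [0.4, [0, 0, -0.6], 0],
  [0.4, [0, 0, -0.4], 0],
  [0.4, [0, 0, -0.28], 0],
  [0.4, [0, 0, 0], 0],
  [0.4, [0, 0, 0], 0],
])

```text
clock: 15.95
tcp_pos: [585.3, -3.3, 58.7]
orientation: [-3.125, 0.0, -1.579]
wrist_force: [0.1, 0.2, -0.4]
grip_width: 34.4
finger_force: 0.0
```

Request:
apply_moves([
  [0.2, [0, 0, 0], 0],
  [0, [0, 0, 0], 0],
  [0, [0, 0, 0], 0],
  [0, [0, 0, 0], 0],
  [0, [0, 0, 0], 0],
  [0, [0, 0, 0], 0],
], force=80)

```text
clock: 16.55
tcp_pos: [584.8, -3.3, 59.5]
orientation: [-3.125, 0.0, -1.579]
wrist_force: [-3.0, -0.0, 4.5]
grip_width: 20.0
finger_force: 78.3
```

```bash
python3 - <<'E'
from h import *
c=vision.camera('wrist'); s=robot.get_state(); print(s['grip_width'],s['tcp_pos'],s['torque'])
a=c['image'][150:400,180:500]; b=vision.camera('scene')['image'][150:300,250:450]
save('w4',np.clip(np.hstack([cv2.resize(a,(480,375)),cv2.resize(b,(320,375))]).astype(int)*2,0,255).astype(np.uint8))
import pickle
c=pickle.load(open('w3.pkl','rb')); W=cloud(c).reshape(-1,3)
q=W[(abs(W[:,0]-584.5)<22)&(abs(W[:,1]+3.5)<32)&(W[:,2]>28)]
for lo in range(28,92,4):
    t=q[(q[:,2]>=lo)&(q[:,2]<lo+4)]
    if len(t): print(lo,len(t),t.min(0)[:2].round(0),t.max(0)[:2].round(0))
E
```

```text
19.41846176370664 [584.80720368  -3.29812072  59.45498053] [6.01793907e-05 7.23044454e-01 2.09471462e-02]
28 3 [575. -12.] [577. -10.]
32 6 [574. -12.] [593.  -5.]
36 6 [574. -12.] [594.  -6.]
40 7 [574. -12.] [593.  -6.]
44 5 [575. -12.] [592.  -9.]
48 6 [575. -12.] [593.  -9.]
56 10 [573. -13.] [594.  -5.]
60 11 [573. -13.] [594.  -6.]
64 194 [573. -31.] [595.   5.]
68 15 [578. -31.] [589. -28.]
72 15 [578. -31.] [590. -28.]
76 14 [578. -31.] [589. -28.]
80 35 [578. -30.] [590.  20.]
84 904 [578. -31.] [590.  22.]
88 21 [580. -27.] [587.  18.]
```

View pics/w4.png

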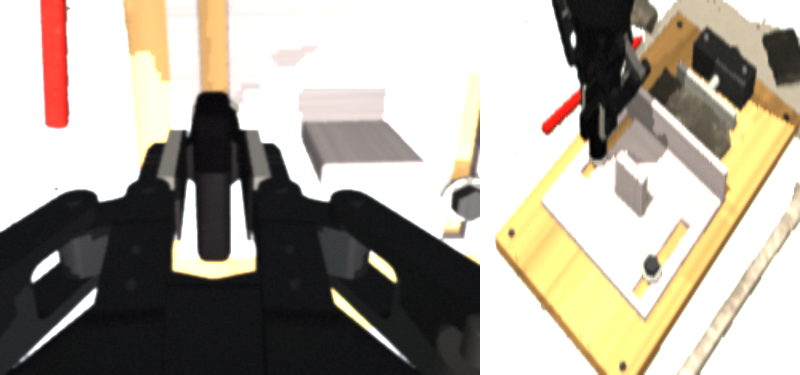

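The pads are pinching the round hub (top at about 65 mm) below the bar. I'll open, raise 8 mm and regrip on the bar.

Request:
apply_moves([
  [0.4, [0, 0, 0], 0],
  [0.4, [0, 0, 0], 0],
  [0.4, [0, 0, 0.2], 0],
  [0.4, [0, 0, 0.15], 0],
  [0.4, [0, 0, 0], 0],
  [0.2, [0, 0, 0], 0],
  [0, [0, 0, 0], 0],
  [0, [0, 0, 0], 0],
  [0, [0, 0, 0], 0],
  [0, [0, 0, 0], 0],
  [0, [0, 0, 0], 0],
])

```text
clock: 17.75
tcp_pos: [584.8, -3.3, 68.1]
orientation: [-3.126, 0.0, -1.579]
wrist_force: [-3.6, -0.3, 7.4]
grip_width: 10.3
finger_force: 82.1
```

Request:
apply_moves([
  [0, [0, 0, 0], -0.6],
  [0, [0, 0, 0], -0.6],
  [0, [0, 0, 0], -0.6],
  [0, [0, 0, 0], -0.6],
  [0, [0, 0, 0], -0.6],
  [0, [0, 0, 0], -0.6],
  [0, [0, 0, 0], -0.6],
  [0, [0, 0, 0], -0.6],
  [0, [0, 0, 0], -0.6],
  [0, [0, 0, 0], -0.6],
])

```text
clock: 18.75
tcp_pos: [584.4, -3.2, 68.1]
orientation: [-3.126, 0.0, -2.21]
wrist_force: [-3.5, 0.6, 9.0]
grip_width: 10.3
finger_force: 82.2
```

```bash
python3 - <<'E'
from h import *
s=robot.get_state(); print(s['torque'],s['wrist_force'],np.degrees(s['orientation']),s['joints'])
E
```

```text
[0.22182917 0.91406564 0.09369528] [-3.48011544  0.61413841  8.95950377] [-1.79126464e+02  5.85059011e-03 -1.26603579e+02] [-5.60989248e-04  4.63796941e-01 -2.78462514e-01  8.16231361e-01
 -9.00175536e-03 -9.32558948e-01]
```

Request:
apply_moves([
  [0, [0, 0, 0], -0.6],
  [0, [0, 0, 0], -0.6],
  [0, [0, 0, 0], -0.6],
  [0, [0, 0, 0], -0.6],
  [0, [0, 0, 0], -0.6],
  [0, [0, 0, 0], -0.6],
  [0, [0, 0, 0], -0.6],
  [0, [0, 0, 0], -0.6],
  [0, [0, 0, 0], -0.6],
  [0, [0, 0, 0], -0.6],
  [0, [0, 0, 0], 0],
  [0, [0, 0, 0], 0],
])

```text
clock: 19.95
tcp_pos: [584.1, -2.9, 68.1]
orientation: [-3.127, -0.0, -2.836]
wrist_force: [-4.6, 0.7, 9.6]
grip_width: 10.3
finger_force: 82.3
```

```bash
python3 - <<'E'
from h import *
s=robot.get_state(); print(s['torque'],s['wrist_force'],np.degrees(s['orientation']),s['joints'])
E
```

```text
[ 0.49812714  0.91111095 -0.01743166] [-4.59578415  0.67911069  9.56474364] [-1.79173755e+02 -2.66867029e-02 -1.62481864e+02] [ 0.00264403  0.46884645 -0.2694332   0.82865658 -0.01390229 -0.30313532]
```

Request:
apply_moves([
  [0.2, [0, 0, 0], 0],
  [0.4, [0, 0, 0], 0],
  [0.4, [0, 0, 0], 0],
  [0.4, [0, 0, 0], 0],
  [0.4, [0, 0, 0.5], 0],
  [0.4, [0, 0, 1], 0],
  [0.4, [0, 0, 1], 0],
  [0.4, [0, 0, 1], 0],
  [0.4, [0, 0, 0], 0],
  [0.4, [0, 0, 0], 0],
])

```text
clock: 20.95
tcp_pos: [585.7, -3.3, 155.7]
orientation: [-3.125, 0.002, -2.836]
wrist_force: [-0.4, 1.0, -2.2]
grip_width: 34.5
finger_force: 0.0
```

```bash
python3 - <<'E'
from h import *
import pickle
c=vision.camera('wrist'); save('w5',c['image']); pickle.dump(c,open('w5.pkl','wb'))
s=robot.get_state(); print(s['clock'],s['tcp_pos'],np.degrees(s['orientation']),s['wrist_force'])
W=cloud(c); z=W[...,2]
for n,lo,hi,bx in [('lug',58,68,(495,555,-20,30)),('knob',80,95,(550,620,-45,40)),('leg',50,60,(440,610,-85,-50))]:
    m=(z>lo)&(z<hi)&(W[...,0]>bx[0])&(W[...,0]<bx[1])&(W[...,1]>bx[2])&(W[...,1]<bx[3]); q=W[m]
    if len(q)>4:
        m_=q[:,:2]-q[:,:2].mean(0); v=np.linalg.svd(m_,full_matrices=False)[2][0]
        print(n,len(q),np.median(q,0).round(1),cv2.minAreaRect(q[:,:2].astype(np.float32)),np.degrees(np.arctan2(v[1],v[0])))
E
```

```text
21.0 [584.79214583  -3.27825172 154.55350559] [-1.79094104e+02 -3.28471660e-03 -1.62474374e+02] [-0.5418158   0.73072343  0.07648905]
lug 713 [523.7   4.   63. ] ((524.1679077148438, 4.443872451782227), (40.13302230834961, 12.187064170837402), 1.3735781908035278) 1.3473544711178502
knob 932 [582.4  -4.   86.4] ((583.9048461914062, -3.576274871826172), (53.27224349975586, 11.747237205505371), 17.874797821044922) 17.743577880252463
leg 1991 [514.9 -71.3  54.1] ((525.7453002929688, -71.52014923095703), (159.3166046142578, 8.823202133178711), 1.3555870056152344) 1.2632795821641682
```

View pics/w5.png

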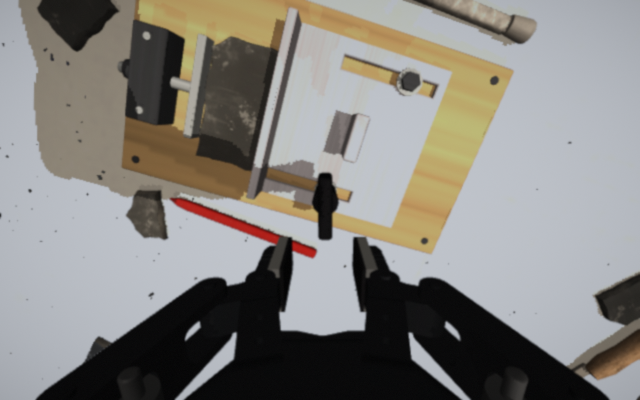

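The knob is at about 73.5° (1.28 rad, tight from 1.15). The lug, leg and slate are unmoved, and the slate still touches the plunger. I'll back the hand off and hand the job in.

Request:
apply_moves([
  [0.4, [0, 0, 1], 0],
  [0.4, [0, 0, 1], 0],
  [0.4, [0, 0, 1], 0],
  [0.4, [0, 0, 0], 0],
  [0.4, [0, 0, 0], 0],
  [0.4, [0, 0, 0], 0],
])

```text
clock: 21.6
tcp_pos: [583.9, -3.3, 227.6]
orientation: [-3.127, -0.003, -2.836]
wrist_force: [0.0, 0.4, -0.6]
grip_width: 33.8
finger_force: 0.0
```

```bash
python3 -c "
from h import *
print(order.sign_off())"
```

```text
the job is handed in; nothing more can be done
None
```

The job is handed in at about 22 s: the fence nips the slate against the plunger (an estimated 3–4 N before release), the knob is clamped at about 1.28 rad, the fence has not moved since release, and the hand is clear.

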